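Sort the rinsed pipe fittings at the brewery bench

TASK

Sort the rinsed steel fittings: stand each of the three open pipe sleeves, flange down, over the drain post that goes with its length (longest on the tallest post, middle on the middle, shortest on the shortest), right down on the post's base, and stand both solid plugs upright, flange down, in the grey tray, flat on its floor. Set each one down rather than dropping it, and leave the glass beaker where it stands.

Things in the scene. Friction and masses are not known exactly. Their poses are not given: they have to be found in the camera images.
- sleeve_long: Longest open stainless pipe sleeve, standing: tube 38 mm outside diameter, straight open bore 32 mm right through (the hole is seen from above), 95 mm high in all, with a flange 50 mm in diameter and 6 mm thick at its foot. About 256 g. Origin at the centre of its underside, z up along the tube.
- sleeve_medium: Middle open stainless pipe sleeve, standing: tube 38 mm outside diameter, straight open bore 32 mm right through (the hole is seen from above), 75 mm high in all, with a flange 50 mm in diameter and 6 mm thick at its foot. About 202 g. Origin at the centre of its underside, z up along the tube.
- sleeve_short: Shortest open stainless pipe sleeve, standing: tube 38 mm outside diameter, straight open bore 32 mm right through (the hole is seen from above), 55 mm high in all, with a flange 50 mm in diameter and 6 mm thick at its foot. About 148 g. Origin at the centre of its underside, z up along the tube.
- plug_tall: Taller solid stainless plug, standing: outside just like a sleeve (38 mm diameter, 75 mm high, 50 mm flange 6 mm thick at its foot), but solid, with a flat closed top. About 660 g, much heavier than a sleeve. Origin at the centre of its underside, z up.
- plug_short: Shorter solid stainless plug, standing: outside just like a sleeve (38 mm diameter, 55 mm high, 50 mm flange 6 mm thick at its foot), but solid, with a flat closed top. About 484 g, much heavier than a sleeve. Origin at the centre of its underside, z up.
- post_tall: Tallest drain post, fixed to the bench: black plastic round base 70 mm in diameter and 8 mm thick, with an upright round-tipped steel rod 10 mm in diameter at its centre, whose tip is 80 mm above the bench. Origin at the centre of its underside, z up.
- post_medium: Middle drain post, fixed to the bench: black plastic round base 70 mm in diameter and 8 mm thick, with an upright round-tipped steel rod 10 mm in diameter at its centre, whose tip is 60 mm above the bench. Origin at the centre of its underside, z up.
- post_short: Shortest drain post, fixed to the bench: black plastic round base 70 mm in diameter and 8 mm thick, with an upright round-tipped steel rod 10 mm in diameter at its centre, whose tip is 40 mm above the bench. Origin at the centre of its underside, z up.
- tray: Shallow open grey plastic tray, fixed to the bench, 105 mm along its x and 190 mm along its y, rim 15 mm high, walls and floor 4 mm thick (a plug stands on the floor 4 mm above the bench). Origin at the centre of its underside, z up.
- beaker: Empty glass beaker, 72 mm in diameter and 90 mm high, standing loose at the far side of the work. Leave it alone. Origin at the centre of its underside.
Mind the look-alikes: they are no part of the job. What is shaped like the post_tall but pink is not meant.

How it is judged (in metres and radians):
At the end, for the whole second after the job is handed in: Each sleeve upright (0.1 rad), at rest, over the post of its rank: within 14 mm of its axis, underside 4 to 13 mm above the post's underside. Both plugs upright (0.1 rad), at rest on the tray floor, centres within 30 mm (tray x) and 73 mm (tray y) of its centre, underside below 10 mm (horizontal distance between sleeve_long and post_tall below 0.014 m and z of sleeve_long in the frame of post_tall between 0.004 and 0.013 m and horizontal distance between sleeve_medium and post_medium below 0.014 m and z of sleeve_medium in the frame of post_medium between 0.004 and 0.013 m and horizontal distance between sleeve_short and post_short below 0.014 m and z of sleeve_short in the frame of post_short between 0.004 and 0.013 m and x of plug_tall in the frame of tray between -0.03 and 0.03 m and y of plug_tall in the frame of tray between -0.073 and 0.073 m and z of each of plug_tall, plug_short in the frame of tray below 0.01 m and x of plug_short in the frame of tray between -0.03 and 0.03 m and y of plug_short in the frame of tray between -0.073 and 0.073 m and angle between each of sleeve_long, sleeve_medium, sleeve_short, plug_tall, plug_short's own z axis and vertical below 0.1 rad and linear speed of each of sleeve_long, sleeve_medium, sleeve_short, plug_tall, plug_short below 0.02 m/s); the robot touches nothing.
It fails at once if a sleeve or plug is dropped: it moves faster than 1 m/s with no finger touching it ((linear speed of sleeve_long above 1 m/s and contact force between the fingers and sleeve_long below 0.1 N) or (linear speed of sleeve_medium above 1 m/s and contact force between the fingers and sleeve_medium below 0.1 N) or (linear speed of sleeve_short above 1 m/s and contact force between the fingers and sleeve_short below 0.1 N) or (linear speed of plug_tall above 1 m/s and contact force between the fingers and plug_tall below 0.1 N) or (linear speed of plug_short above 1 m/s and contact force between the fingers and plug_short below 0.1 N)).
It fails at once if the glass beaker is moved more than 30 mm or tipped (distance of beaker from where it was at the start of the episode above 0.03 m or angle between beaker's own z axis and vertical above 0.3 rad).
It also fails if it takes over 128 s, if anything falls off the work surface, if the arm or the gripper's body presses on something with over 40 N, if the wrist force passes 120 N, or if a joint passes its speed limit or range.

ROBOT

A 6-joint arm with a two-finger parallel gripper is mounted at the origin on the work surface. World frame = base frame: x ahead of the robot, y to its left, z up, the work surface at z = 0. Lengths are in mm, angles in rad, forces in N, time in s.
With the tool pointing down it reaches from about 300 to 775 mm from the base axis. Payload 14.6 kg.
Tool frame: the origin (TCP) lies midway between the tips of the shut fingers; the grasp point (between the pads) lies manip.tcp_to_grasp behind it (manip.tcp_to_grasp is the distance from the TCP to the grasp point, in mm); x points along the fingers, z is the direction in which the jaws open and shut, and the axes are right-handed (so a half turn about x gives the same grasp; the last joint's range is limited). The gripper opens to 94 mm and grips with 3 to 60 N. Pads are 16 mm wide; open, the fingers measure 119 mm over their backs; the gripper's body (75 mm by 177 mm) begins 78 mm behind the grasp point.
Start: joints at [1.275, 0.3, 1.521, -0, 1.321, -0.067], TCP at [124.743, 535.657, 205.446] pointing down, gripper open.
Joint ranges: [-3.03, 3.03], [-0.79, 2.21], [0.23, 2.52], [-1.04, 4.18], [0, 3.07], [-2.55, 2.55]. Speed limits (rad/s): [2.22, 2.22, 2.57, 3.14, 3.14, 3.14].

INTERFACE

Orientations are given as [roll, pitch, yaw] about the fixed x, y, z axes, in that order (R = Rz(yaw) Ry(pitch) Rx(roll)).
In Python, from cell import manip gives the robot as it stands.
- The arm moves only by the shell command python3 -m jog 'ROWS' [FORCE]. ROWS is JSON, a list of rows, each an object of numbers: "grip": the opening, from 0 (shut) to 1 (fully open); "tx", "ty", "tz": the shift along the tool's x, y, z in units of 40 mm (1.0 is 40 mm); "turn": the turn about the tool's x in units of 6 degrees (1.0 is 6 degrees). In form: [{"grip": .., "tx": .., "ty": .., "tz": .., "turn": ..}, ...]. A call has 1 to 12 rows; each row is the pose to reach, as a shift and turn from the pose commanded when the call began, along the tool's axes at that moment; what a row does not reach only later rows make up. A row lasts 1/12 s, in which the tool goes at most 41.7 mm and 7.16 degrees, less where a joint would pass 70% of its speed; a pose out of reach is approached as far as the arm can. A call with a gripper value outside its range is refused whole. The fingers move at their own pace and stop on an object; FORCE is the grip in N (left out, the last holds). Time passes only in rows, so rows that repeat a pose let the fingers close. It gives the time, the measured TCP pose, the force and the opening at its end, in the units of the state.
- manip.read_state(): the state, without advancing time (a new reading comes with each control period).
- manip.camera(name): name is "scene" or "top"; returns a dict with "image" (384x512x3 uint8, red, green, blue), "fx", "fy", "cx", "cy" (pixels), "k1" (the pictures are not rectified: a ray, as slopes to the right and down, at radius r is drawn at 1 + k1 r^2 times it, then the intrinsics apply), "eye" and "attitude" of the camera in the world. Camera axes: x right, y up, looking along -z (the intrinsics and any distortion apply to the point x, -y, -z); pixel columns grow to the right and rows downward; lengths in mm; the calibration is good to about 2 mm. A picture is of the moment at which its call begins. There is no depth.
- manip.sign_off(): hands the job in, once; it reports no verdict.
The state is a dict: "clock": time; "joints": joint angles; "qd": joint speeds; "effort": joint torques, N m; "eef_pos": TCP position; "eef_rot": TCP orientation; "wrist_force": force on the tool from outside, world axes, zero at the start; "moment": the same for the moment, N m; "finger_gap": finger opening in mm.
Only numpy, scipy, OpenCV 4.12 (cv2) and the standard library are available. Lean on these libraries where they do the work, as an engineer would, in place of code of your own. Each camera call takes 0.05 s, during which the arm holds its last target. There are 200 camera calls.

## Working session

There is one attempt and no reset: what is moved stays moved. The work goes in short steps, Python scripts to look and compute and a shell command to move; the robot and the scene stay as the last step left them, time stands still between calls to the robot, and variables do not carry over. Pictures are saved under pics/ and viewed, about 12 in all and at most 16, crops included, and the job is handed in when it is done.

```bash
mkdir -p pics; ls; python3 - <<'E'
from cell import manip
import cv2,json
print(manip.read_state(), manip.tcp_to_grasp)
for n in("scene","top"):
    c=manip.camera(n); cv2.imwrite(f"pics/{n}0.png",cv2.resize(c["image"][:,:,::-1],None,fx=1.5625,fy=1.5625,interpolation=cv2.INTER_CUBIC))
    print({k:v for k,v in c.items() if k!="image"})
E
```

```text
pics
{'clock': 0.0, 'joints': array([ 1.27541557e+00,  3.00469553e-01,  1.52158274e+00,  2.04456495e-05,
        1.32073113e+00, -6.66380020e-02]), 'qd': array([ 0.00198639,  0.00089966, -0.00012637, -0.000682  ,  0.00122953,
       -0.00140859]), 'effort': array([ 1.93294109e-03, -5.31817031e+01, -3.52729869e+01,  7.09522306e-02,
        2.45203811e-02, -1.67650287e-04]), 'eef_pos': array([124.652917  , 535.40885247, 204.88648699]), 'eef_rot': array([ 3.05832523,  1.56960539, -1.88281157]), 'wrist_force': array([-0.33868998,  0.21048159,  0.57275016]), 'moment': array([-0.03182092, -0.01044403,  0.00540723]), 'finger_gap': 93.92898261724608} 18.8
{'fx': 350.2353385859048, 'fy': 350.2353385859048, 'cx': 247.8208289259842, 'cy': 192.62255934838873, 'k1': -0.027642755863076948, 'eye': array([1044.82947023,   51.70599714,  891.48332542]), 'attitude': array([0.59802893, 0.00222208, 1.6920349 ])}
{'fx': 356.9204588738234, 'fy': 356.9204588738234, 'cx': 260.4032277356761, 'cy': 189.59104423343913, 'k1': 0.02149675346459502, 'eye': array([289.11817922,  -8.99945272, 946.18956822]), 'attitude': array([ 0.22579793, -0.00260094, -1.63594479])}
```

View pics/scene0.png

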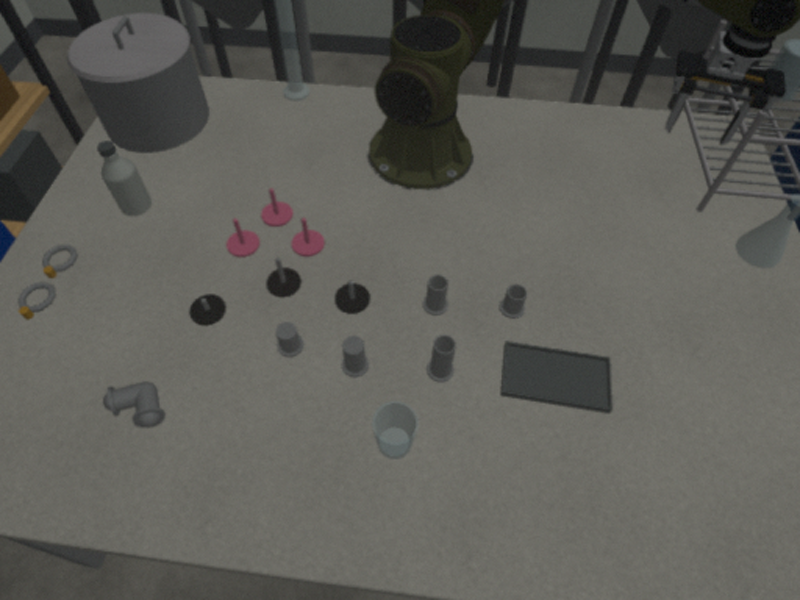

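View pics/top0.png

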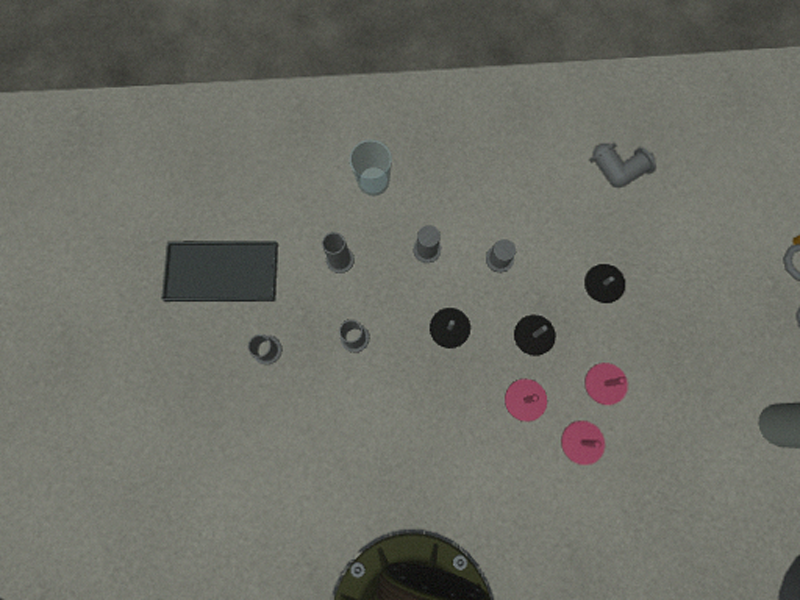

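The scene and top views show the three sleeves, two plugs, three black posts, the tray and the beaker; the pink posts are decoys. I'll take enlarged crops next.

```bash
cat > h.py <<'E'
import numpy as np,cv2
from cell import manip
from scipy.spatial.transform import Rotation as R
def cal(c): return np.array([[c["fx"],0,c["cx"]],[0,c["fy"],c["cy"]],[0,0,1]]),np.array([c["k1"],0,0,0])
def loc(c,px,z):
    K,d=cal(c); u=cv2.undistortPoints(np.array([[px]],float),K,d)[0,0]
    v=R.from_euler("xyz",c["attitude"]).as_matrix()@[u[0],-u[1],-1]
    return (c["eye"]+v*(z-c["eye"][2])/v[2])[:2].round(1)
def proj(c,P):
    K,d=cal(c); p=(np.atleast_2d(P)-c["eye"])@R.from_euler("xyz",c["attitude"]).as_matrix()
    return cv2.projectPoints((p*[1,-1,-1])[:,None],np.zeros(3),np.zeros(3),K,d)[0][:,0]
def crop(n,f,x0,y0,w,h,s):
    c=manip.camera(n); cv2.imwrite(f,cv2.resize(np.ascontiguousarray(c["image"][y0:y0+h,x0:x0+w,::-1]),None,fx=s,fy=s,interpolation=cv2.INTER_CUBIC)); return c
E
python3 - <<'E'
from h import *
crop("top","pics/t1.png",100,130,200,110,4); crop("top","pics/t2.png",250,130,200,110,4); crop("scene","pics/s1.png",115,155,200,95,4)
E
```

```text
(no output)
```

View pics/t1.png

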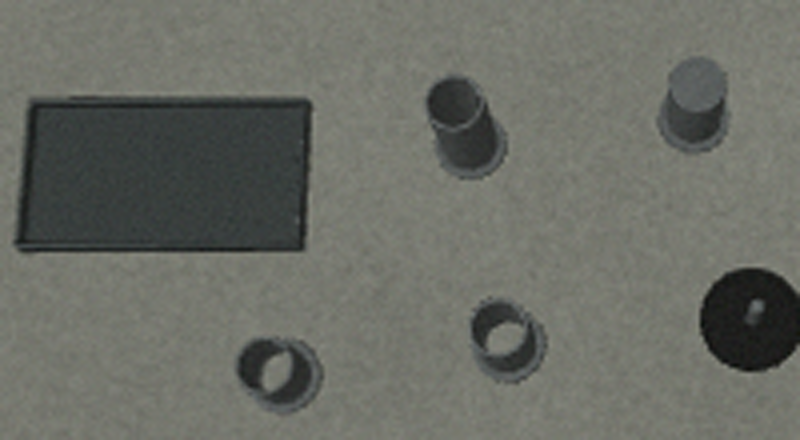

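View pics/t2.png

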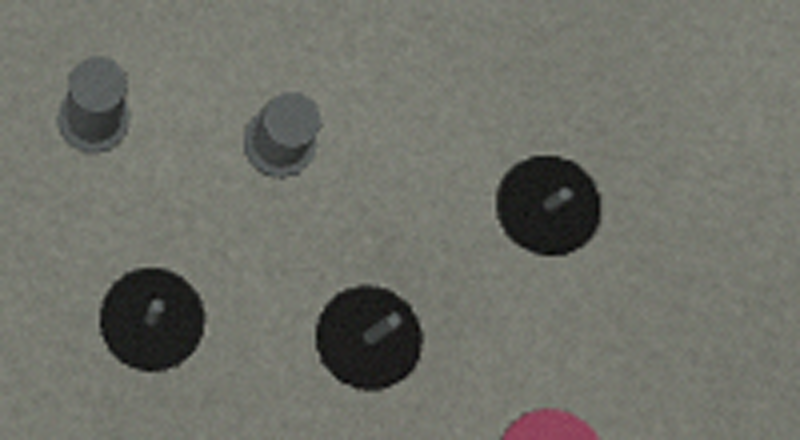

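View pics/s1.png

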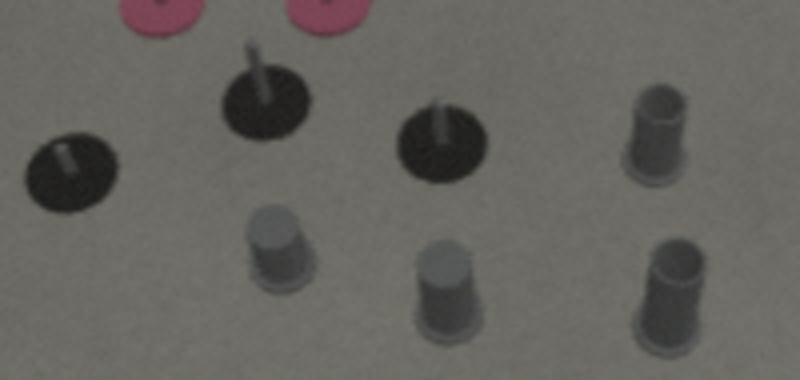

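Crop readings: the tall post base is at t2 (369,338), medium (152,319) and short (549,205). Sleeve tops are at t1: long (457,103), medium (500,328) and short (266,365). The plug tops are at t1 (698,85) for the tall one and t2 (292,120) for the short one. The tray corners are visible.

```bash
python3 - <<'E'
from h import *
t=manip.camera("top"); s=manip.camera("scene")
f=lambda c,x,y,x0,y0,z: loc(c,((x+.5)/4-.5+x0,(y+.5)/4-.5+y0),z)
T1=lambda x,y,z:f(t,x,y,100,130,z); T2=lambda x,y,z:f(t,x,y,250,130,z); S=lambda x,y,z:f(s,x,y,115,155,z)
for n,*a in [("long",T1(457,103,95),T1(471,143,3),S(678,262,95)),("med",T1(500,328,75),T1(510,346,3),S(660,104,75)),("short",T1(266,365,55),T1(286,376,3),loc(s,(515.5/1.5625,291.5/1.5625),55)),
("ptall",T1(698,85,75),T2(98,85,75),T2(93,118,3),S(446,264,75)),("pshort",T2(292,120,55),T2(281,143,3),S(274,227,55)),
("postT",T2(369,338,8),T2(395,319,78),S(266,102,8),S(252,44,78)),("postM",T2(152,319,8),T2(157,305,58),S(442,144,8),S(437,103,58)),("postS",T2(549,205,8),T2(565,193,38),S(71,172,8),S(61,147,38)),
("tray",T1(30,100,15),T1(311,102,15),T1(305,249,15),T1(17,247,15)),("beaker",loc(t,(373/1.5625,181/1.5625),0))]: print(n,*a)
E
```

```text
long [579.2  86.4] [581.   88.2] [581.4  89. ]
med [438.7  67.5] [438.5  67.7] [440.3  68.8]
short [428.2 216.3] [428.2 216.3] [429.4 216.9]
ptall [588.2 -66.1] [588.2 -66.1] [589.2 -65.6] [589.9 -64. ]
pshort [ 562.9 -192. ] [ 562.9 -193.4] [ 563.9 -190.8]
postT [ 423.4 -236.9] [ 424.1 -237.2] [ 425.5 -236.2] [ 423.5 -236. ]
postM [445.4 -94.3] [445.8 -93.6] [448.6 -93. ] [446.4 -94.2]
postS [ 506.1 -368.7] [ 506.5 -368.8] [ 507.7 -368.6] [ 505.3 -368.6]
tray [626.9 384.9] [613.5 194.7] [510.7 200.1] [524.4 390.4]
beaker [725.2  22.1]
```

```bash
cat >> h.py <<'E'
def go(x,y,z,a=0):
    "units to move the TCP to x,y,z with jaw direction (deg)"
    s=manip.read_state(); M=R.from_euler("xyz",s["eef_rot"]).as_matrix()
    d=M.T@(np.array([x,y,z])-s["eef_pos"])/40; th=np.degrees(np.arctan2(M[1,2],M[0,2]))
    print("t=%.2f pos %s gap %.1f F %s | tx,ty,tz=%s turn=%.2f tilt %.2f"%(s["clock"],s["eef_pos"].round(1),s["finger_gap"],s["wrist_force"].round(1),d.round(3),(th-a)/6,np.degrees(np.arccos(-M[2,0]))))
E
python3 -c "
from h import *
go(428.6,216.5,205)"
```

```text
t=0.35 pos [124.7 535.6 205.3] gap 94.0 F [ 0.9 -0.2 -0.9] | tx,ty,tz=[ 9.000e-03 -9.208e+00 -6.047e+00] turn=12.81 tilt 0.01
```

```bash
python3 -m jog '[{"grip":1,"ty":-0.77,"tz":-0.5,"turn":1.07},{"grip":1,"ty":-1.54,"tz":-1.0,"turn":2.14},{"grip":1,"ty":-2.3,"tz":-1.5,"turn":3.2},{"grip":1,"ty":-3.07,"tz":-2.0,"turn":4.27},{"grip":1,"ty":-3.84,"tz":-2.5,"turn":5.34},{"grip":1,"ty":-4.6,"tz":-3.0,"turn":6.4},{"grip":1,"ty":-5.37,"tz":-3.5,"turn":7.47},{"grip":1,"ty":-6.14,"tz":-4.0,"turn":8.54},{"grip":1,"ty":-6.9,"tz":-4.55,"turn":9.6},{"grip":1,"ty":-7.7,"tz":-5.05,"turn":10.7},{"grip":1,"ty":-8.5,"tz":-5.6,"turn":11.75},{"grip":1,"ty":-9.21,"tz":-6.05,"turn":12.8}]' 25; python3 -c "
from h import *
go(428.6,216.5,20)"
```

```text
t=0.35 pos [124.7 535.6 205.3] gap 94.0 F [ 0.9 -0.2 -0.9] | tx,ty,tz=[ 4.634 -9.208 -6.045] turn=12.81 tilt 0.01$[0]: bad value
```

```bash
python3 -m jog '[{"grip":1,"tx":0,"ty":-0.77,"tz":-0.5,"turn":1.07},{"grip":1,"tx":0,"ty":-1.54,"tz":-1.0,"turn":2.14},{"grip":1,"tx":0,"ty":-2.3,"tz":-1.5,"turn":3.2},{"grip":1,"tx":0,"ty":-3.07,"tz":-2.0,"turn":4.27},{"grip":1,"tx":0,"ty":-3.84,"tz":-2.5,"turn":5.34},{"grip":1,"tx":0,"ty":-4.6,"tz":-3.0,"turn":6.4},{"grip":1,"tx":0,"ty":-5.37,"tz":-3.5,"turn":7.47},{"grip":1,"tx":0,"ty":-6.14,"tz":-4.0,"turn":8.54},{"grip":1,"tx":0,"ty":-6.9,"tz":-4.55,"turn":9.6},{"grip":1,"tx":0,"ty":-7.7,"tz":-5.05,"turn":10.7},{"grip":1,"tx":0,"ty":-8.5,"tz":-5.6,"turn":11.75},{"grip":1,"tx":0,"ty":-9.21,"tz":-6.05,"turn":12.8}]' 25; python3 -c "
from h import *
go(428.6,216.5,20)"
```

```text
clock: 1.35
eef_pos: [429.9, 214.4, 205.6]
eef_rot: [0.139, 1.57, 0.134]
wrist_force: [0.5, 0.2, 0.0]
finger_gap: 94.4
t=1.35 pos [429.9 214.4 205.6] gap 94.4 F [0.5 0.2 0. ] | tx,ty,tz=[ 4.641  0.051 -0.034] turn=-0.04 tilt 0.02
```

```bash
python3 -m jog '[{"grip":1,"tx":0.8,"ty":0.05,"tz":-0.03,"turn":0},{"grip":1,"tx":1.6,"ty":0.05,"tz":-0.03,"turn":0},{"grip":1,"tx":2.4,"ty":0.05,"tz":-0.03,"turn":0},{"grip":1,"tx":3.2,"ty":0.05,"tz":-0.03,"turn":0},{"grip":1,"tx":4.0,"ty":0.05,"tz":-0.03,"turn":0},{"grip":1,"tx":4.4,"ty":0.05,"tz":-0.03,"turn":0},{"grip":1,"tx":4.64,"ty":0.05,"tz":-0.03,"turn":0},{"grip":0,"tx":4.64,"ty":0.05,"tz":-0.03,"turn":0},{"grip":0,"tx":4.64,"ty":0.05,"tz":-0.03,"turn":0},{"grip":0,"tx":4.64,"ty":0.05,"tz":-0.03,"turn":0},{"grip":0,"tx":4.64,"ty":0.05,"tz":-0.03,"turn":0},{"grip":0,"tx":4.64,"ty":0.05,"tz":-0.03,"turn":0}]' 25
python3 -m jog '[{"grip":0,"tx":0,"ty":0,"tz":0,"turn":0},{"grip":0,"tx":0,"ty":0,"tz":0,"turn":0},{"grip":0,"tx":0,"ty":0,"tz":0,"turn":0}]' 25
python3 -c "
from h import *
go(506.3,-368.6,180)"
```

```text
clock: 2.35
eef_pos: [428.0, 218.6, 20.9]
eef_rot: [0.399, 1.569, 0.4]
wrist_force: [0.7, 0.6, -0.1]
finger_gap: 64.1
clock: 2.6
eef_pos: [427.5, 218.4, 20.1]
eef_rot: [0.373, 1.57, 0.375]
wrist_force: [-0.4, -0.9, -0.0]
finger_gap: 43.9
t=2.60 pos [427.5 218.4  20.1] gap 43.9 F [-0.4 -0.9 -0. ] | tx,ty,tz=[ -4.    -14.679   1.947] turn=0.02 tilt 0.02
```

```bash
python3 -m jog '[{"grip":0,"tx":0,"ty":0,"tz":0,"turn":0},{"grip":0,"tx":0,"ty":0,"tz":0,"turn":0},{"grip":0,"tx":0,"ty":0,"tz":0,"turn":0},{"grip":0,"tx":-0.3,"ty":0,"tz":0,"turn":0},{"grip":0,"tx":-1,"ty":0,"tz":0,"turn":0},{"grip":0,"tx":-1.8,"ty":0,"tz":0,"turn":0},{"grip":0,"tx":-2.6,"ty":0,"tz":0,"turn":0},{"grip":0,"tx":-3.4,"ty":0,"tz":0,"turn":0},{"grip":0,"tx":-4,"ty":0,"tz":0,"turn":0}]' 25
python3 -m jog '[{"grip":0,"tx":0,"ty":-0.4,"tz":0.05,"turn":0},{"grip":0,"tx":0,"ty":-1.1,"tz":0.15,"turn":0},{"grip":0,"tx":0,"ty":-2,"tz":0.25,"turn":0},{"grip":0,"tx":0,"ty":-2.9,"tz":0.4,"turn":0},{"grip":0,"tx":0,"ty":-3.8,"tz":0.5,"turn":0},{"grip":0,"tx":0,"ty":-4.7,"tz":0.6,"turn":0},{"grip":0,"tx":0,"ty":-5.6,"tz":0.7,"turn":0},{"grip":0,"tx":0,"ty":-6.5,"tz":0.8,"turn":0},{"grip":0,"tx":0,"ty":-7.4,"tz":0.95,"turn":0},{"grip":0,"tx":0,"ty":-8.3,"tz":1.1,"turn":0},{"grip":0,"tx":0,"ty":-9.2,"tz":1.2,"turn":0},{"grip":0,"tx":0,"ty":-10.1,"tz":1.3,"turn":0}]' 25
python3 -c "
from h import *
go(506.3,-368.6,180)"
```

```text
clock: 3.35
eef_pos: [427.5, 218.5, 182.3]
eef_rot: [0.412, 1.569, 0.414]
wrist_force: [-0.1, 0.1, -1.0]
finger_gap: 38.2
clock: 4.35
eef_pos: [479.8, -187.3, 179.6]
eef_rot: [2.6, 1.57, 2.601]
wrist_force: [-0.5, 1.2, -2.1]
finger_gap: 38.1
t=4.35 pos [ 479.8 -187.3  179.6] gap 38.1 F [-0.5  1.2 -2.1] | tx,ty,tz=[-0.013 -4.533  0.656] turn=0.01 tilt 0.03
```

```bash
python3 -m jog '[{"grip":0,"tx":0,"ty":-0.9,"tz":0.13,"turn":0},{"grip":0,"tx":0,"ty":-1.8,"tz":0.26,"turn":0},{"grip":0,"tx":0,"ty":-2.7,"tz":0.4,"turn":0},{"grip":0,"tx":0,"ty":-3.5,"tz":0.52,"turn":0},{"grip":0,"tx":0,"ty":-4.2,"tz":0.62,"turn":0},{"grip":0,"tx":0,"ty":-4.53,"tz":0.66,"turn":0},{"grip":0,"tx":0,"ty":-4.53,"tz":0.66,"turn":0},{"grip":0,"tx":0,"ty":-4.53,"tz":0.66,"turn":0},{"grip":0,"tx":0,"ty":-4.53,"tz":0.66,"turn":0}]' 25
python3 -c "
from h import *
go(506.3,-368.6,28)
c=crop('top','pics/t3.png',330,120,150,110,5)
crop('scene','pics/s3.png',80,120,150,110,5)"
```

```text
clock: 5.1
eef_pos: [506.7, -365.8, 179.6]
eef_rot: [2.228, 1.57, 2.231]
wrist_force: [0.0, 0.4, -0.6]
finger_gap: 38.3
t=5.10 pos [ 506.7 -365.8  179.6] gap 38.3 F [ 0.   0.4 -0.6] | tx,ty,tz=[ 3.79  -0.073 -0.009] turn=0.02 tilt 0.04
```

View pics/s3.png

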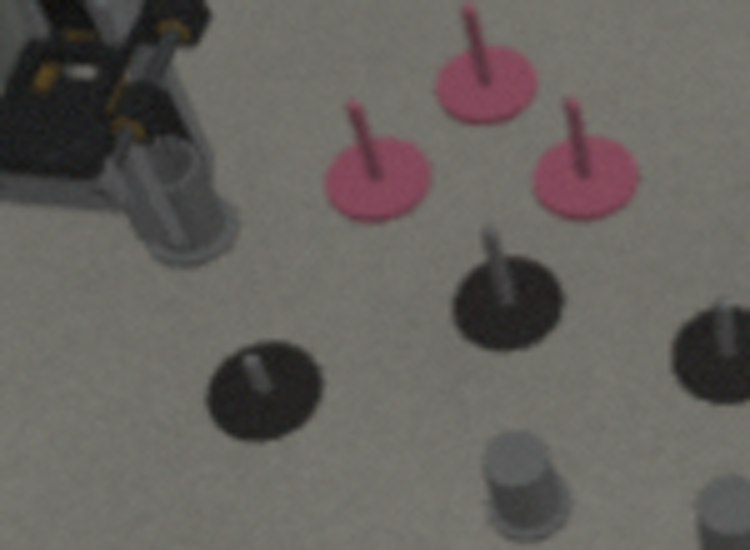

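The sleeve hangs upright in the jaws, with its flange at about (190,235) in the crop, and post_short is free at (265,390). I'll lower it.

```bash
python3 -c "
from h import *
c=manip.camera('scene'); print(loc(c,(190/5+80,233/5+120),163))"
python3 -m jog '[{"grip":0,"tx":0.5,"ty":-0.05,"tz":0,"turn":0},{"grip":0,"tx":1,"ty":-0.05,"tz":0,"turn":0},{"grip":0,"tx":1.5,"ty":-0.05,"tz":0,"turn":0},{"grip":0,"tx":2,"ty":-0.05,"tz":0,"turn":0},{"grip":0,"tx":2.5,"ty":-0.05,"tz":0,"turn":0},{"grip":0,"tx":2.9,"ty":-0.05,"tz":0,"turn":0},{"grip":0,"tx":3.2,"ty":-0.05,"tz":0,"turn":0},{"grip":0,"tx":3.45,"ty":-0.05,"tz":0,"turn":0},{"grip":0,"tx":3.6,"ty":-0.05,"tz":0,"turn":0},{"grip":0,"tx":3.7,"ty":-0.05,"tz":0,"turn":0},{"grip":0,"tx":3.76,"ty":-0.05,"tz":0,"turn":0},{"grip":0,"tx":3.76,"ty":-0.05,"tz":0,"turn":0}]' 25
python3 -c "
from h import *
go(506.3,-368.6,28)"
```

```text
[ 510.4 -363.6]
clock: 6.25
eef_pos: [506.9, -368.7, 29.5]
eef_rot: [-0.756, 1.571, -0.755]
wrist_force: [0.4, 0.5, -1.5]
finger_gap: 38.2
t=6.25 pos [ 506.9 -368.7   29.5] gap 38.2 F [ 0.4  0.5 -1.5] | tx,ty,tz=[ 0.038  0.003 -0.014] turn=0.02 tilt 0.01
```

```bash
python3 -m jog '[{"grip":0,"tx":0.04,"ty":0,"tz":0,"turn":0},{"grip":0,"tx":0.05,"ty":0,"tz":0,"turn":0},{"grip":0,"tx":0.05,"ty":0,"tz":0,"turn":0},{"grip":0.6,"tx":0.05,"ty":0,"tz":0,"turn":0},{"grip":0.8,"tx":0.05,"ty":0,"tz":0,"turn":0},{"grip":0.8,"tx":0.05,"ty":0,"tz":0,"turn":0},{"grip":0.8,"tx":0.05,"ty":0,"tz":0,"turn":0},{"grip":0.8,"tx":0.05,"ty":0,"tz":0,"turn":0},{"grip":0.8,"tx":-0.4,"ty":0,"tz":0,"turn":0},{"grip":0.8,"tx":-1.2,"ty":0,"tz":0,"turn":0},{"grip":0.8,"tx":-2.1,"ty":0,"tz":0,"turn":0},{"grip":0.8,"tx":-3,"ty":0,"tz":0,"turn":0}]' 25
python3 -c "
from h import *
go(439.3,68,160)"
```

```text
clock: 7.25
eef_pos: [506.4, -368.4, 150.6]
eef_rot: [2.444, 1.57, 2.446]
wrist_force: [-1.1, -0.4, 0.3]
finger_gap: 75.3
t=7.25 pos [ 506.4 -368.4  150.6] gap 75.3 F [-1.1 -0.4  0.3] | tx,ty,tz=[-0.225 10.913 -1.662] turn=0.01 tilt 0.06
```

```bash
python3 -m jog '[{"grip":0.8,"tx":-0.2,"ty":0.9,"tz":-0.14,"turn":0},{"grip":0.8,"tx":-0.2,"ty":1.8,"tz":-0.28,"turn":0},{"grip":0.8,"tx":-0.2,"ty":2.7,"tz":-0.42,"turn":0},{"grip":0.8,"tx":-0.2,"ty":3.7,"tz":-0.56,"turn":0},{"grip":0.8,"tx":-0.2,"ty":4.6,"tz":-0.7,"turn":0},{"grip":0.8,"tx":-0.2,"ty":5.5,"tz":-0.84,"turn":0},{"grip":0.8,"tx":-0.2,"ty":6.4,"tz":-0.98,"turn":0},{"grip":0.8,"tx":-0.2,"ty":7.3,"tz":-1.12,"turn":0},{"grip":0.8,"tx":-0.2,"ty":8.3,"tz":-1.26,"turn":0},{"grip":0.8,"tx":-0.2,"ty":9.2,"tz":-1.4,"turn":0},{"grip":0.8,"tx":-0.2,"ty":10.1,"tz":-1.53,"turn":0},{"grip":0.8,"tx":-0.2,"ty":10.91,"tz":-1.66,"turn":0}]' 25
python3 -m jog '[{"grip":0.8,"tx":0,"ty":0,"tz":0,"turn":0},{"grip":0.8,"tx":0,"ty":0,"tz":0,"turn":0}]' 25
python3 -c "
from h import *
go(439.3,68,35)"
```

```text
clock: 8.25
eef_pos: [439.1, 69.5, 157.7]
eef_rot: [0.18, 1.57, 0.182]
wrist_force: [0.3, -0.4, -0.1]
finger_gap: 75.1
clock: 8.42
eef_pos: [439.5, 68.8, 157.6]
eef_rot: [-0.083, 1.57, -0.079]
wrist_force: [0.9, -1.4, 0.2]
finger_gap: 75.4
t=8.42 pos [439.5  68.8 157.6] gap 75.4 F [ 0.9 -1.4  0.2] | tx,ty,tz=[ 3.066 -0.019 -0.006] turn=0.04 tilt 0.02
```

```bash
python3 -m jog '[{"grip":0.8,"tx":0.7,"ty":-0.02,"tz":0,"turn":0},{"grip":0.8,"tx":1.5,"ty":-0.02,"tz":0,"turn":0},{"grip":0.8,"tx":2.2,"ty":-0.02,"tz":0,"turn":0},{"grip":0.8,"tx":2.8,"ty":-0.02,"tz":0,"turn":0},{"grip":0.8,"tx":3.06,"ty":-0.02,"tz":0,"turn":0},{"grip":0.8,"tx":3.06,"ty":-0.02,"tz":0,"turn":0},{"grip":0,"tx":3.06,"ty":-0.02,"tz":0,"turn":0},{"grip":0,"tx":3.06,"ty":-0.02,"tz":0,"turn":0},{"grip":0,"tx":3.06,"ty":-0.02,"tz":0,"turn":0},{"grip":0,"tx":3.06,"ty":-0.02,"tz":0,"turn":0},{"grip":0,"tx":3.06,"ty":-0.02,"tz":0,"turn":0},{"grip":0,"tx":3.06,"ty":-0.02,"tz":0,"turn":0}]' 25
python3 -m jog '[{"grip":0,"tx":0,"ty":0,"tz":0,"turn":0},{"grip":0,"tx":0,"ty":0,"tz":0,"turn":0}]' 25
python3 -m jog '[{"grip":0,"tx":-0.3,"ty":0,"tz":0,"turn":0},{"grip":0,"tx":-1,"ty":0,"tz":0,"turn":0},{"grip":0,"tx":-1.8,"ty":0,"tz":0,"turn":0},{"grip":0,"tx":-2.6,"ty":0,"tz":0,"turn":0},{"grip":0,"tx":-3.2,"ty":0,"tz":0,"turn":0},{"grip":0,"tx":-3.2,"ty":0,"tz":0,"turn":0}]' 25
python3 -c "
from h import *
go(446.3,-93.8,160)"
```

```text
clock: 9.42
eef_pos: [439.9, 66.8, 35.4]
eef_rot: [0.041, 1.57, 0.042]
wrist_force: [-0.1, 0.2, 0.4]
finger_gap: 38.5
clock: 9.58
eef_pos: [439.9, 66.9, 35.4]
eef_rot: [0.078, 1.57, 0.08]
wrist_force: [-0.4, 0.7, 4.5]
finger_gap: 36.5
clock: 10.08
eef_pos: [441.4, 67.0, 167.4]
eef_rot: [0.066, 1.564, 0.068]
wrist_force: [1.0, -0.1, -1.7]
finger_gap: 36.2
t=10.08 pos [441.4  67.  167.4] gap 36.2 F [ 1.  -0.1 -1.7] | tx,ty,tz=[ 0.183 -4.02   0.114] turn=0.02 tilt 0.39
```

```bash
python3 -c "
from h import *
go(446.3,-93.8,160)
c=crop('scene','pics/s4.png',200,90,150,110,5)"
```

```text
t=10.08 pos [441.4  67.  167.4] gap 36.2 F [ 1.  -0.1 -1.7] | tx,ty,tz=[ 0.183 -4.02   0.114] turn=0.02 tilt 0.39
```

View pics/s4.png

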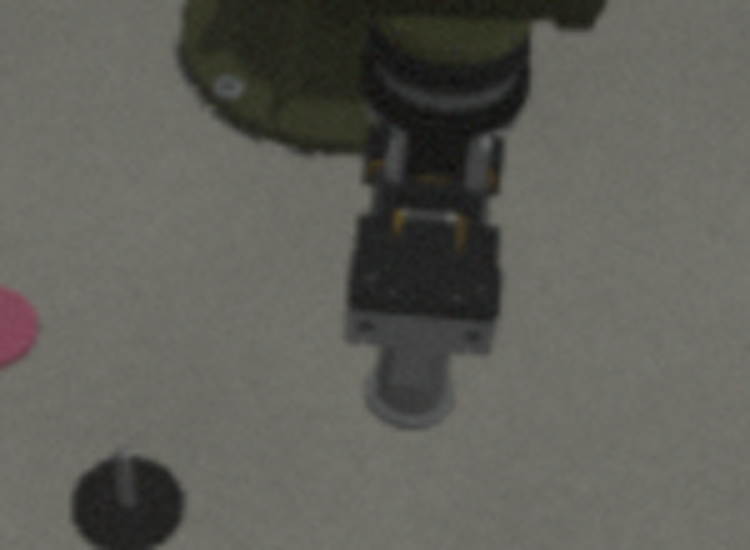

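The sleeve is held upright under the jaws, with its flange at about (410,390) in the crop. I'll compare that with the TCP.

```bash
python3 -c "
from h import *
c=manip.camera('scene'); 
for z in (110,120,132,140): print(z,loc(c,(409.5/5+200,388/5+90),z), loc(c,(366/5+200,388/5+90),z)-loc(c,(455/5+200,388/5+90),z))
print(proj(c,[[441.4,67,z] for z in (132,152,186)]))
go(446.3,-93.8,160)"
```

```text
110 [419.7  71.2] [  6.1 -50.2]
120 [427.7  71. ] [  6.  -49.5]
132 [437.3  70.7] [  5.9 -48.7]
140 [443.7  70.5] [  5.8 -48.3]
[[280.46190188 168.6367231 ]
 [281.01300444 164.05783713]
 [281.99438479 155.89805382]]
t=10.18 pos [439.6  66.9 162.9] gap 36.8 F [-0.4  0.2 -2.5] | tx,ty,tz=[ 0.073 -4.017  0.159] turn=0.02 tilt 0.04
```

```bash
python3 -m jog '[{"grip":0,"tx":0,"ty":-0.4,"tz":0.02,"turn":0},{"grip":0,"tx":0,"ty":-1,"tz":0.04,"turn":0},{"grip":0,"tx":0,"ty":-1.8,"tz":0.08,"turn":0},{"grip":0,"tx":0,"ty":-2.6,"tz":0.12,"turn":0},{"grip":0,"tx":0,"ty":-3.3,"tz":0.16,"turn":0},{"grip":0,"tx":0,"ty":-3.8,"tz":0.16,"turn":0},{"grip":0,"tx":0,"ty":-4.04,"tz":0.16,"turn":0},{"grip":0,"tx":0,"ty":-4.04,"tz":0.16,"turn":0},{"grip":0,"tx":0,"ty":-4.04,"tz":0.16,"turn":0},{"grip":0,"tx":0,"ty":-4.04,"tz":0.16,"turn":0}]' 25
python3 -c "
from h import *
go(446.3,-95,43.2)"
```

```text
clock: 11.02
eef_pos: [446.1, -93.8, 162.5]
eef_rot: [2.704, 1.57, 2.707]
wrist_force: [0.0, 0.4, -1.8]
finger_gap: 36.9
t=11.02 pos [446.1 -93.8 162.5] gap 36.9 F [ 0.   0.4 -1.8] | tx,ty,tz=[ 2.981 -0.032  0.007] turn=0.02 tilt 0.06
```

```bash
python3 -m jog '[{"grip":0,"tx":0.4,"ty":-0.03,"tz":0,"turn":0},{"grip":0,"tx":0.9,"ty":-0.03,"tz":0,"turn":0},{"grip":0,"tx":1.4,"ty":-0.03,"tz":0,"turn":0},{"grip":0,"tx":1.8,"ty":-0.03,"tz":0,"turn":0},{"grip":0,"tx":2.2,"ty":-0.03,"tz":0,"turn":0},{"grip":0,"tx":2.5,"ty":-0.03,"tz":0,"turn":0},{"grip":0,"tx":2.7,"ty":-0.03,"tz":0,"turn":0},{"grip":0,"tx":2.85,"ty":-0.03,"tz":0,"turn":0},{"grip":0,"tx":2.93,"ty":-0.03,"tz":0,"turn":0},{"grip":0,"tx":2.96,"ty":-0.03,"tz":0,"turn":0},{"grip":0,"tx":2.96,"ty":-0.03,"tz":0,"turn":0},{"grip":0,"tx":2.96,"ty":-0.03,"tz":0,"turn":0}]' 25
python3 -c "
from h import *
go(446.3,-95,43.2)"
```

```text
clock: 12.02
eef_pos: [446.6, -96.0, 45.1]
eef_rot: [-0.298, 1.57, -0.297]
wrist_force: [0.0, 0.4, -1.5]
finger_gap: 36.6
t=12.02 pos [446.6 -96.   45.1] gap 36.6 F [ 0.   0.4 -1.5] | tx,ty,tz=[ 0.048  0.024 -0.008] turn=0.02 tilt 0.04
```

```bash
python3 -m jog '[{"grip":0,"tx":0.03,"ty":0,"tz":0,"turn":0},{"grip":0,"tx":0.06,"ty":0,"tz":0,"turn":0},{"grip":0,"tx":0.06,"ty":0,"tz":0,"turn":0}]' 25
python3 -m jog '[{"grip":0.6,"tx":0,"ty":0,"tz":0,"turn":0},{"grip":0.8,"tx":0,"ty":0,"tz":0,"turn":0},{"grip":0.8,"tx":0,"ty":0,"tz":0,"turn":0},{"grip":0.8,"tx":0,"ty":0,"tz":0,"turn":0},{"grip":0.8,"tx":0,"ty":0,"tz":0,"turn":0},{"grip":0.8,"tx":-0.4,"ty":0,"tz":0,"turn":0},{"grip":0.8,"tx":-1.2,"ty":0,"tz":0,"turn":0},{"grip":0.8,"tx":-2.1,"ty":0,"tz":0,"turn":0},{"grip":0.8,"tx":-3,"ty":0,"tz":0,"turn":0},{"grip":0.8,"tx":-3.6,"ty":0,"tz":0,"turn":0},{"grip":0.8,"tx":-3.6,"ty":0,"tz":0,"turn":0}]' 25
python3 -c "
from h import *
go(580.5,88,186)"
```

```text
clock: 12.27
eef_pos: [446.7, -96.1, 43.3]
eef_rot: [-0.322, 1.57, -0.32]
wrist_force: [-5.5, 1.3, 12.7]
finger_gap: 37.0
clock: 13.18
eef_pos: [448.1, -96.5, 191.1]
eef_rot: [-0.292, 1.563, -0.29]
wrist_force: [0.8, 0.4, -0.4]
finger_gap: 75.0
t=13.18 pos [448.1 -96.5 191.1] gap 75.0 F [ 0.8  0.4 -0.4] | tx,ty,tz=[0.142 4.607 3.316] turn=0.02 tilt 0.44
```

```bash
python3 -m jog '[{"grip":0.8,"tx":0,"ty":0.58,"tz":0.41,"turn":0},{"grip":0.8,"tx":0,"ty":1.15,"tz":0.83,"turn":0},{"grip":0.8,"tx":0,"ty":1.73,"tz":1.24,"turn":0},{"grip":0.8,"tx":0,"ty":2.3,"tz":1.66,"turn":0},{"grip":0.8,"tx":0,"ty":2.9,"tz":2.07,"turn":0},{"grip":0.8,"tx":0,"ty":3.45,"tz":2.5,"turn":0},{"grip":0.8,"tx":0,"ty":4.03,"tz":2.9,"turn":0},{"grip":0.8,"tx":0,"ty":4.61,"tz":3.32,"turn":0},{"grip":0.8,"tx":0,"ty":4.61,"tz":3.32,"turn":0},{"grip":0.8,"tx":0,"ty":4.61,"tz":3.32,"turn":0},{"grip":0.8,"tx":0,"ty":4.61,"tz":3.32,"turn":0}]' 25
python3 -c "
from h import *
go(580.5,88,45)"
```

```text
clock: 14.1
eef_pos: [578.4, 88.3, 185.4]
eef_rot: [-2.926, 1.57, -2.925]
wrist_force: [-1.0, -0.4, 0.0]
finger_gap: 75.3
t=14.10 pos [578.4  88.3 185.4] gap 75.3 F [-1.  -0.4  0. ] | tx,ty,tz=[ 3.511 -0.007  0.056] turn=0.02 tilt 0.07
```

```bash
python3 -m jog '[{"grip":0.8,"tx":0.7,"ty":0,"tz":0.05,"turn":0},{"grip":0.8,"tx":1.5,"ty":0,"tz":0.05,"turn":0},{"grip":0.8,"tx":2.3,"ty":0,"tz":0.05,"turn":0},{"grip":0.8,"tx":3,"ty":0,"tz":0.05,"turn":0},{"grip":0.8,"tx":3.4,"ty":0,"tz":0.05,"turn":0},{"grip":0.8,"tx":3.5,"ty":0,"tz":0.05,"turn":0},{"grip":0,"tx":3.5,"ty":0,"tz":0.05,"turn":0},{"grip":0,"tx":3.5,"ty":0,"tz":0.05,"turn":0},{"grip":0,"tx":3.5,"ty":0,"tz":0.05,"turn":0},{"grip":0,"tx":3.5,"ty":0,"tz":0.05,"turn":0},{"grip":0,"tx":3.5,"ty":0,"tz":0.05,"turn":0},{"grip":0,"tx":3.5,"ty":0,"tz":0.05,"turn":0}]' 25
python3 -m jog '[{"grip":0,"tx":0,"ty":0,"tz":0,"turn":0},{"grip":0,"tx":0,"ty":0,"tz":0,"turn":0}]' 25
python3 -m jog '[{"grip":0,"tx":-0.3,"ty":0,"tz":0,"turn":0},{"grip":0,"tx":-1,"ty":0,"tz":0,"turn":0},{"grip":0,"tx":-1.8,"ty":0,"tz":0,"turn":0},{"grip":0,"tx":-2.6,"ty":0,"tz":0,"turn":0},{"grip":0,"tx":-3.3,"ty":0,"tz":0,"turn":0},{"grip":0,"tx":-4,"ty":0,"tz":0,"turn":0},{"grip":0,"tx":-4,"ty":0,"tz":0,"turn":0}]' 25
python3 -c "
from h import *
go(424,-236.5,205)"
```

```text
clock: 15.1
eef_pos: [581.0, 88.7, 46.9]
eef_rot: [0.116, 1.57, 0.117]
wrist_force: [-1.6, -0.9, -2.0]
finger_gap: 38.6
clock: 15.27
eef_pos: [581.1, 88.7, 46.8]
eef_rot: [0.051, 1.57, 0.053]
wrist_force: [-2.4, 1.1, 5.0]
finger_gap: 38.7
clock: 15.85
eef_pos: [582.4, 88.8, 212.7]
eef_rot: [0.092, 1.562, 0.094]
wrist_force: [0.2, 1.6, -1.1]
finger_gap: 38.2
t=15.85 pos [582.4  88.8 212.7] gap 38.2 F [ 0.2  1.6 -1.1] | tx,ty,tz=[ 0.155 -8.127 -3.974] turn=0.02 tilt 0.48
```

```bash
python3 -m jog '[{"grip":0,"tx":0,"ty":-0.5,"tz":-0.25,"turn":0},{"grip":0,"tx":0,"ty":-1.3,"tz":-0.64,"turn":0},{"grip":0,"tx":0,"ty":-2.1,"tz":-1.03,"turn":0},{"grip":0,"tx":0,"ty":-2.9,"tz":-1.42,"turn":0},{"grip":0,"tx":0,"ty":-3.7,"tz":-1.81,"turn":0},{"grip":0,"tx":0,"ty":-4.5,"tz":-2.2,"turn":0},{"grip":0,"tx":0,"ty":-5.3,"tz":-2.6,"turn":0},{"grip":0,"tx":0,"ty":-6.1,"tz":-3,"turn":0},{"grip":0,"tx":0,"ty":-6.9,"tz":-3.38,"turn":0},{"grip":0,"tx":0,"ty":-7.6,"tz":-3.72,"turn":0},{"grip":0,"tx":0,"ty":-8,"tz":-3.92,"turn":0},{"grip":0,"tx":0,"ty":-8.12,"tz":-3.97,"turn":0}]' 25
python3 -m jog '[{"grip":0,"tx":0,"ty":0,"tz":0,"turn":0},{"grip":0,"tx":0,"ty":0,"tz":0,"turn":0},{"grip":0,"tx":0,"ty":0,"tz":0,"turn":0},{"grip":0,"tx":0,"ty":0,"tz":0,"turn":0}]' 25
python3 -c "
from h import *
go(424,-236.5,54.8)"
```

```text
clock: 16.85
eef_pos: [421.1, -238.3, 205.9]
eef_rot: [2.974, 1.57, 2.973]
wrist_force: [-0.5, -0.1, -1.5]
finger_gap: 38.0
clock: 17.18
eef_pos: [423.0, -235.4, 206.2]
eef_rot: [2.093, 1.571, 2.096]
wrist_force: [1.1, 0.1, -3.0]
finger_gap: 38.4
t=17.18 pos [ 423.  -235.4  206.2] gap 38.4 F [ 1.1  0.1 -3. ] | tx,ty,tz=[ 3.785 -0.027  0.025] turn=0.03 tilt 0.01
```

```bash
python3 -m jog '[{"grip":0,"tx":0.5,"ty":-0.03,"tz":0.02,"turn":0},{"grip":0,"tx":1,"ty":-0.03,"tz":0.02,"turn":0},{"grip":0,"tx":1.5,"ty":-0.03,"tz":0.02,"turn":0},{"grip":0,"tx":2,"ty":-0.03,"tz":0.02,"turn":0},{"grip":0,"tx":2.5,"ty":-0.03,"tz":0.02,"turn":0},{"grip":0,"tx":2.95,"ty":-0.03,"tz":0.02,"turn":0},{"grip":0,"tx":3.3,"ty":-0.03,"tz":0.02,"turn":0},{"grip":0,"tx":3.55,"ty":-0.03,"tz":0.02,"turn":0},{"grip":0,"tx":3.68,"ty":-0.03,"tz":0.02,"turn":0},{"grip":0,"tx":3.72,"ty":-0.03,"tz":0.02,"turn":0},{"grip":0,"tx":3.72,"ty":-0.03,"tz":0.02,"turn":0},{"grip":0,"tx":3.72,"ty":-0.03,"tz":0.02,"turn":0}]' 25
python3 -c "
from h import *
go(424,-236.5,54.8)"
```

```text
clock: 18.18
eef_pos: [423.8, -237.7, 58.1]
eef_rot: [-0.587, 1.57, -0.586]
wrist_force: [-0.2, 0.6, -2.2]
finger_gap: 38.4
t=18.18 pos [ 423.8 -237.7   58.1] gap 38.4 F [-0.2  0.6 -2.2] | tx,ty,tz=[0.084 0.031 0.006] turn=0.02 tilt 0.06
```

```bash
python3 -m jog '[{"grip":0,"tx":0.03,"ty":0,"tz":0,"turn":0},{"grip":0,"tx":0.06,"ty":0,"tz":0,"turn":0},{"grip":0,"tx":0.08,"ty":0,"tz":0,"turn":0},{"grip":0,"tx":0.08,"ty":0,"tz":0,"turn":0}]' 25
python3 -c "
from h import *
go(424,-236.5,54.8)"
```

```text
clock: 18.52
eef_pos: [423.6, -237.8, 54.8]
eef_rot: [-0.699, 1.57, -0.697]
wrist_force: [-1.6, 1.2, 4.0]
finger_gap: 38.1
t=18.52 pos [ 423.6 -237.8   54.8] gap 38.1 F [-1.6  1.2  4. ] | tx,ty,tz=[-0.     0.033  0.011] turn=0.01 tilt 0.04
```

```bash
python3 -m jog '[{"grip":0.6,"tx":0,"ty":0,"tz":0,"turn":0},{"grip":0.8,"tx":0,"ty":0,"tz":0,"turn":0},{"grip":0.8,"tx":0,"ty":0,"tz":0,"turn":0},{"grip":0.8,"tx":0,"ty":0,"tz":0,"turn":0},{"grip":0.8,"tx":0,"ty":0,"tz":0,"turn":0},{"grip":0.8,"tx":-0.4,"ty":0,"tz":0,"turn":0},{"grip":0.8,"tx":-1.2,"ty":0,"tz":0,"turn":0},{"grip":0.8,"tx":-2.1,"ty":0,"tz":0,"turn":0},{"grip":0.8,"tx":-3,"ty":0,"tz":0,"turn":0},{"grip":0.8,"tx":-3.5,"ty":0,"tz":0,"turn":0},{"grip":0.8,"tx":-3.5,"ty":0,"tz":0,"turn":0}]' 40
python3 -c "
from h import *
go(563.2,-192,185)"
```

```text
clock: 19.43
eef_pos: [424.7, -238.5, 198.8]
eef_rot: [-0.592, 1.564, -0.591]
wrist_force: [0.1, 0.3, 0.3]
finger_gap: 75.3
t=19.43 pos [ 424.7 -238.5  198.8] gap 75.3 F [0.1 0.3 0.3] | tx,ty,tz=[0.36  1.158 3.462] turn=0.02 tilt 0.41
```

```bash
python3 -m jog '[{"grip":0.8,"tx":0.2,"ty":0.25,"tz":0.7,"turn":0},{"grip":0.8,"tx":0.3,"ty":0.5,"tz":1.5,"turn":0},{"grip":0.8,"tx":0.3,"ty":0.75,"tz":2.3,"turn":0},{"grip":0.8,"tx":0.3,"ty":1,"tz":3,"turn":0},{"grip":0.8,"tx":0.3,"ty":1.16,"tz":3.46,"turn":0},{"grip":0.8,"tx":0.3,"ty":1.16,"tz":3.46,"turn":0},{"grip":0.8,"tx":0.3,"ty":1.16,"tz":3.46,"turn":0},{"grip":0.8,"tx":0.3,"ty":1.16,"tz":3.46,"turn":0},{"grip":0.8,"tx":0.3,"ty":1.16,"tz":3.46,"turn":0}]' 50
python3 -c "
from h import *
go(563.2,-192,20)"
```

```text
clock: 20.18
eef_pos: [560.9, -191.5, 182.1]
eef_rot: [2.943, 1.57, 2.944]
wrist_force: [-0.1, 0.1, -0.3]
finger_gap: 75.4
t=20.18 pos [ 560.9 -191.5  182.1] gap 75.4 F [-0.1  0.1 -0.3] | tx,ty,tz=[ 4.053 -0.014  0.059] turn=0.01 tilt 0.02
```

```bash
python3 -m jog '[{"grip":0.8,"tx":0.7,"ty":0,"tz":0.05,"turn":0},{"grip":0.8,"tx":1.5,"ty":0,"tz":0.05,"turn":0},{"grip":0.8,"tx":2.3,"ty":0,"tz":0.05,"turn":0},{"grip":0.8,"tx":3.1,"ty":0,"tz":0.05,"turn":0},{"grip":0.8,"tx":3.7,"ty":0,"tz":0.05,"turn":0},{"grip":0.8,"tx":4,"ty":0,"tz":0.05,"turn":0},{"grip":0.8,"tx":4.04,"ty":0,"tz":0.05,"turn":0},{"grip":0,"tx":4.04,"ty":0,"tz":0.05,"turn":0},{"grip":0,"tx":4.04,"ty":0,"tz":0.05,"turn":0},{"grip":0,"tx":4.04,"ty":0,"tz":0.05,"turn":0},{"grip":0,"tx":4.04,"ty":0,"tz":0.05,"turn":0},{"grip":0,"tx":4.04,"ty":0,"tz":0.05,"turn":0}]' 50
python3 -m jog '[{"grip":0,"tx":0,"ty":0,"tz":0,"turn":0},{"grip":0,"tx":0,"ty":0,"tz":0,"turn":0},{"grip":0,"tx":0,"ty":0,"tz":0,"turn":0}]' 50
python3 -m jog '[{"grip":0,"tx":-0.2,"ty":0,"tz":0,"turn":0},{"grip":0,"tx":-0.7,"ty":0,"tz":0,"turn":0},{"grip":0,"tx":-1.3,"ty":0,"tz":0,"turn":0},{"grip":0,"tx":-2,"ty":0,"tz":0,"turn":0},{"grip":0,"tx":-2.7,"ty":0,"tz":0,"turn":0},{"grip":0,"tx":-3.4,"ty":0,"tz":0,"turn":0},{"grip":0,"tx":-3.9,"ty":0,"tz":0,"turn":0},{"grip":0,"tx":-4,"ty":0,"tz":0,"turn":0},{"grip":0,"tx":-4,"ty":0,"tz":0,"turn":0}]' 50
python3 -c "
from h import *
go(572,337,180)"
```

```text
clock: 21.18
eef_pos: [564.1, -191.1, 21.6]
eef_rot: [-0.407, 1.569, -0.406]
wrist_force: [0.5, 0.5, 0.2]
finger_gap: 44.9
clock: 21.43
eef_pos: [563.8, -191.0, 21.1]
eef_rot: [-0.523, 1.57, -0.521]
wrist_force: [-3.1, 1.6, 6.0]
finger_gap: 37.5
clock: 22.18
eef_pos: [563.9, -191.0, 181.3]
eef_rot: [-0.381, 1.569, -0.38]
wrist_force: [0.0, -0.7, -5.1]
finger_gap: 37.7
t=22.18 pos [ 563.9 -191.   181.3] gap 37.7 F [ 0.  -0.7 -5.1] | tx,ty,tz=[ 0.026 13.2    0.224] turn=0.02 tilt 0.08
```

```bash
python3 -m jog '[{"grip":0,"tx":0,"ty":0.4,"tz":0,"turn":0},{"grip":0,"tx":0,"ty":1.1,"tz":0,"turn":0},{"grip":0,"tx":0,"ty":1.8,"tz":0,"turn":0},{"grip":0,"tx":0,"ty":2.5,"tz":0,"turn":0},{"grip":0,"tx":0,"ty":3.3,"tz":0,"turn":0},{"grip":0,"tx":0,"ty":4.1,"tz":0,"turn":0},{"grip":0,"tx":0,"ty":4.9,"tz":0,"turn":0},{"grip":0,"tx":0,"ty":5.7,"tz":0,"turn":0},{"grip":0,"tx":0,"ty":6.5,"tz":0,"turn":0},{"grip":0,"tx":0,"ty":7.3,"tz":0,"turn":0},{"grip":0,"tx":0,"ty":8,"tz":0,"turn":0},{"grip":0,"tx":0,"ty":8.6,"tz":0.1,"turn":0}]' 50
python3 -m jog '[{"grip":0,"tx":0,"ty":0.7,"tz":0,"turn":0},{"grip":0,"tx":0,"ty":1.4,"tz":0,"turn":0},{"grip":0,"tx":0,"ty":2.1,"tz":0.05,"turn":0},{"grip":0,"tx":0,"ty":2.8,"tz":0.1,"turn":0},{"grip":0,"tx":0,"ty":3.5,"tz":0.1,"turn":0},{"grip":0,"tx":0,"ty":4.1,"tz":0.12,"turn":0},{"grip":0,"tx":0,"ty":4.5,"tz":0.12,"turn":0},{"grip":0,"tx":0,"ty":4.6,"tz":0.12,"turn":0},{"grip":0,"tx":0,"ty":4.6,"tz":0.12,"turn":0},{"grip":0,"tx":0,"ty":4.6,"tz":0.12,"turn":0}]' 50
python3 -c "
from h import *
go(572.2,337.4,25)"
```

```text
clock: 23.18
eef_pos: [565.7, 154.9, 178.2]
eef_rot: [-2.994, 1.567, -2.991]
wrist_force: [-0.1, -0.3, -5.1]
finger_gap: 37.4
clock: 24.02
eef_pos: [571.3, 336.3, 179.0]
eef_rot: [-2.573, 1.568, -2.572]
wrist_force: [0.7, -0.5, -5.1]
finger_gap: 36.9
t=24.02 pos [571.3 336.3 179. ] gap 36.9 F [ 0.7 -0.5 -5.1] | tx,ty,tz=[3.85  0.033 0.03 ] turn=0.01 tilt 0.14
```

Pick was at TCP z≈21, so the place height is about 25.

```bash
python3 -m jog '[{"grip":0,"tx":0.5,"ty":0,"tz":0,"turn":0},{"grip":0,"tx":1,"ty":0,"tz":0,"turn":0},{"grip":0,"tx":1.6,"ty":0,"tz":0,"turn":0},{"grip":0,"tx":2.2,"ty":0,"tz":0,"turn":0},{"grip":0,"tx":2.7,"ty":0,"tz":0,"turn":0},{"grip":0,"tx":3.15,"ty":0,"tz":0,"turn":0},{"grip":0,"tx":3.45,"ty":0,"tz":0,"turn":0},{"grip":0,"tx":3.65,"ty":0,"tz":0,"turn":0},{"grip":0,"tx":3.75,"ty":0,"tz":0,"turn":0},{"grip":0,"tx":3.77,"ty":0,"tz":0,"turn":0},{"grip":0,"tx":3.77,"ty":0,"tz":0,"turn":0},{"grip":0,"tx":3.77,"ty":0,"tz":0,"turn":0}]' 50
python3 -c "
from h import *
go(572.2,337.4,25)"
```

```text
clock: 25.02
eef_pos: [572.2, 337.2, 30.9]
eef_rot: [0.447, 1.569, 0.448]
wrist_force: [0.8, 0.5, -5.2]
finger_gap: 37.4
t=25.02 pos [572.2 337.2  30.9] gap 37.4 F [ 0.8  0.5 -5.2] | tx,ty,tz=[0.148 0.005 0.001] turn=0.02 tilt 0.09
```

```bash
python3 -m jog '[{"grip":0,"tx":0.04,"ty":0,"tz":0,"turn":0},{"grip":0,"tx":0.08,"ty":0,"tz":0,"turn":0},{"grip":0,"tx":0.11,"ty":0,"tz":0,"turn":0},{"grip":0,"tx":0.13,"ty":0,"tz":0,"turn":0},{"grip":0,"tx":0.14,"ty":0,"tz":0,"turn":0},{"grip":0,"tx":0.14,"ty":0,"tz":0,"turn":0}]' 50
python3 -c "
from h import *
go(572.2,337.4,25)"
```

```text
clock: 25.52
eef_pos: [571.7, 337.1, 25.2]
eef_rot: [0.441, 1.57, 0.443]
wrist_force: [-4.1, -1.5, 4.4]
finger_gap: 37.3
t=25.52 pos [571.7 337.1  25.2] gap 37.3 F [-4.1 -1.5  4.4] | tx,ty,tz=[0.005 0.007 0.012] turn=0.02 tilt 0.02
```

```bash
python3 -m jog '[{"grip":0.6,"tx":0,"ty":0,"tz":0,"turn":0},{"grip":0.8,"tx":0,"ty":0,"tz":0,"turn":0},{"grip":0.8,"tx":0,"ty":0,"tz":0,"turn":0},{"grip":0.8,"tx":0,"ty":0,"tz":0,"turn":0},{"grip":0.8,"tx":0,"ty":0,"tz":0,"turn":0},{"grip":0.8,"tx":-0.4,"ty":0,"tz":0,"turn":0},{"grip":0.8,"tx":-1.2,"ty":0,"tz":0,"turn":0},{"grip":0.8,"tx":-2.1,"ty":0,"tz":0,"turn":0},{"grip":0.8,"tx":-3,"ty":0,"tz":0,"turn":0},{"grip":0.8,"tx":-3.7,"ty":0,"tz":0,"turn":0},{"grip":0.8,"tx":-3.7,"ty":0,"tz":0,"turn":0}]' 50
python3 -m jog '[{"grip":0.8,"tx":0,"ty":-0.8,"tz":0.04,"turn":0},{"grip":0.8,"tx":0,"ty":-1.7,"tz":0.08,"turn":0},{"grip":0.8,"tx":0,"ty":-2.6,"tz":0.12,"turn":0},{"grip":0.8,"tx":0,"ty":-3.5,"tz":0.16,"turn":0},{"grip":0.8,"tx":0,"ty":-4.4,"tz":0.2,"turn":0},{"grip":0.8,"tx":0,"ty":-5.3,"tz":0.24,"turn":0},{"grip":0.8,"tx":0,"ty":-6.2,"tz":0.28,"turn":0},{"grip":0.8,"tx":0,"ty":-7.1,"tz":0.32,"turn":0},{"grip":0.8,"tx":0,"ty":-8,"tz":0.36,"turn":0},{"grip":0.8,"tx":0,"ty":-8.9,"tz":0.4,"turn":0},{"grip":0.8,"tx":0,"ty":-9.6,"tz":0.42,"turn":0},{"grip":0.8,"tx":0,"ty":-10.05,"tz":0.43,"turn":0}]' 50
python3 -m jog '[{"grip":0.8,"tx":0,"ty":0,"tz":0,"turn":0},{"grip":0.8,"tx":0,"ty":0,"tz":0,"turn":0},{"grip":0.8,"tx":0,"ty":0,"tz":0,"turn":0}]' 50
python3 -c "
from h import *
go(589,-65.3,35)"
```

```text
clock: 26.43
eef_pos: [573.5, 338.0, 179.4]
eef_rot: [0.476, 1.561, 0.477]
wrist_force: [0.6, -0.4, 0.9]
finger_gap: 75.3
clock: 27.43
eef_pos: [589.3, -67.8, 171.8]
eef_rot: [-2.365, 1.57, -2.366]
wrist_force: [0.4, -0.2, -0.5]
finger_gap: 75.2
clock: 27.68
eef_pos: [589.5, -64.2, 172.0]
eef_rot: [2.481, 1.57, 2.483]
wrist_force: [-0.0, -0.4, -0.8]
finger_gap: 75.3
t=27.68 pos [589.5 -64.2 172. ] gap 75.3 F [-0.  -0.4 -0.8] | tx,ty,tz=[ 3.424 -0.029 -0.01 ] turn=0.02 tilt 0.02
```

```bash
python3 -m jog '[{"grip":0.8,"tx":0.7,"ty":-0.02,"tz":0,"turn":0},{"grip":0.8,"tx":1.5,"ty":-0.02,"tz":0,"turn":0},{"grip":0.8,"tx":2.3,"ty":-0.02,"tz":0,"turn":0},{"grip":0.8,"tx":3,"ty":-0.02,"tz":0,"turn":0},{"grip":0.8,"tx":3.35,"ty":-0.02,"tz":0,"turn":0},{"grip":0.8,"tx":3.42,"ty":-0.02,"tz":0,"turn":0},{"grip":0,"tx":3.42,"ty":-0.02,"tz":0,"turn":0},{"grip":0,"tx":3.42,"ty":-0.02,"tz":0,"turn":0},{"grip":0,"tx":3.42,"ty":-0.02,"tz":0,"turn":0},{"grip":0,"tx":3.42,"ty":-0.02,"tz":0,"turn":0},{"grip":0,"tx":3.42,"ty":-0.02,"tz":0,"turn":0},{"grip":0,"tx":3.42,"ty":-0.02,"tz":0,"turn":0}]' 55
python3 -m jog '[{"grip":0,"tx":0,"ty":0,"tz":0,"turn":0},{"grip":0,"tx":0,"ty":0,"tz":0,"turn":0},{"grip":0,"tx":0,"ty":0,"tz":0,"turn":0}]' 55
python3 -m jog '[{"grip":0,"tx":-0.2,"ty":0,"tz":0,"turn":0},{"grip":0,"tx":-0.7,"ty":0,"tz":0,"turn":0},{"grip":0,"tx":-1.3,"ty":0,"tz":0,"turn":0},{"grip":0,"tx":-2,"ty":0,"tz":0,"turn":0},{"grip":0,"tx":-2.7,"ty":0,"tz":0,"turn":0},{"grip":0,"tx":-3.4,"ty":0,"tz":0,"turn":0},{"grip":0,"tx":-3.9,"ty":0,"tz":0,"turn":0},{"grip":0,"tx":-4,"ty":0,"tz":0,"turn":0},{"grip":0,"tx":-4,"ty":0,"tz":0,"turn":0}]' 55
python3 -c "
from h import *
go(565.8,247.6,195)"
```

```text
clock: 28.68
eef_pos: [589.7, -65.8, 36.1]
eef_rot: [-0.235, 1.57, -0.233]
wrist_force: [-5.9, 0.1, 3.9]
finger_gap: 38.6
clock: 28.93
eef_pos: [589.6, -65.8, 36.0]
eef_rot: [-0.188, 1.57, -0.187]
wrist_force: [-2.2, 1.3, 5.4]
finger_gap: 37.1
clock: 29.68
eef_pos: [589.6, -65.7, 195.9]
eef_rot: [-0.153, 1.57, -0.152]
wrist_force: [-0.5, -0.3, -7.8]
finger_gap: 37.2
t=29.68 pos [589.6 -65.7 195.9] gap 37.2 F [-0.5 -0.3 -7.8] | tx,ty,tz=[ 0.021  7.834 -0.582] turn=0.02 tilt 0.06
```

```bash
python3 -m jog '[{"grip":0,"tx":0,"ty":0.4,"tz":-0.05,"turn":0},{"grip":0,"tx":0,"ty":1.1,"tz":-0.1,"turn":0},{"grip":0,"tx":0,"ty":1.8,"tz":-0.15,"turn":0},{"grip":0,"tx":0,"ty":2.6,"tz":-0.2,"turn":0},{"grip":0,"tx":0,"ty":3.4,"tz":-0.25,"turn":0},{"grip":0,"tx":0,"ty":4.2,"tz":-0.3,"turn":0},{"grip":0,"tx":0,"ty":5,"tz":-0.36,"turn":0},{"grip":0,"tx":0,"ty":5.8,"tz":-0.42,"turn":0},{"grip":0,"tx":0,"ty":6.5,"tz":-0.48,"turn":0},{"grip":0,"tx":0,"ty":7.1,"tz":-0.53,"turn":0},{"grip":0,"tx":0,"ty":7.6,"tz":-0.57,"turn":0},{"grip":0,"tx":0,"ty":7.83,"tz":-0.58,"turn":0}]' 55
python3 -m jog '[{"grip":0,"tx":0,"ty":0,"tz":0,"turn":0},{"grip":0,"tx":0,"ty":0,"tz":0,"turn":0},{"grip":0,"tx":0,"ty":0,"tz":0,"turn":0}]' 55
python3 -c "
from h import *
go(565.8,247.6,40)"
```

```text
clock: 30.68
eef_pos: [564.4, 249.6, 192.7]
eef_rot: [-2.913, 1.567, -2.91]
wrist_force: [0.2, -0.2, -7.4]
finger_gap: 37.1
clock: 30.93
eef_pos: [565.8, 246.4, 194.5]
eef_rot: [-2.596, 1.569, -2.595]
wrist_force: [0.2, -0.3, -7.0]
finger_gap: 37.2
t=30.93 pos [565.8 246.4 194.5] gap 37.2 F [ 0.2 -0.3 -7. ] | tx,ty,tz=[3.862 0.034 0.006] turn=0.01 tilt 0.09
```

```bash
python3 -m jog '[{"grip":0,"tx":0.5,"ty":0,"tz":0,"turn":0},{"grip":0,"tx":1,"ty":0,"tz":0,"turn":0},{"grip":0,"tx":1.6,"ty":0,"tz":0,"turn":0},{"grip":0,"tx":2.2,"ty":0,"tz":0,"turn":0},{"grip":0,"tx":2.7,"ty":0,"tz":0,"turn":0},{"grip":0,"tx":3.15,"ty":0,"tz":0,"turn":0},{"grip":0,"tx":3.45,"ty":0,"tz":0,"turn":0},{"grip":0,"tx":3.65,"ty":0,"tz":0,"turn":0},{"grip":0,"tx":3.75,"ty":0,"tz":0,"turn":0},{"grip":0,"tx":3.77,"ty":0,"tz":0,"turn":0},{"grip":0,"tx":3.77,"ty":0,"tz":0,"turn":0},{"grip":0,"tx":3.77,"ty":0,"tz":0,"turn":0}]' 55
python3 -c "
from h import *
go(565.8,247.6,40)"
```

```text
clock: 31.93
eef_pos: [566.3, 247.6, 45.7]
eef_rot: [0.343, 1.569, 0.344]
wrist_force: [-0.4, 0.3, -6.8]
finger_gap: 37.1
t=31.93 pos [566.3 247.6  45.7] gap 37.1 F [-0.4  0.3 -6.8] | tx,ty,tz=[ 0.142  0.001 -0.013] turn=0.01 tilt 0.09
```

```bash
python3 -m jog '[{"grip":0,"tx":0.04,"ty":0,"tz":0,"turn":0},{"grip":0,"tx":0.08,"ty":0,"tz":0,"turn":0},{"grip":0,"tx":0.11,"ty":0,"tz":0,"turn":0},{"grip":0,"tx":0.13,"ty":0,"tz":0,"turn":0},{"grip":0,"tx":0.14,"ty":0,"tz":0,"turn":0},{"grip":0,"tx":0.14,"ty":0,"tz":0,"turn":0}]' 55
python3 -c "
from h import *
go(565.8,247.6,40)"
```

```text
clock: 32.43
eef_pos: [565.9, 247.5, 40.0]
eef_rot: [0.485, 1.57, 0.487]
wrist_force: [-5.4, -1.1, 4.2]
finger_gap: 37.2
t=32.43 pos [565.9 247.5  40. ] gap 37.2 F [-5.4 -1.1  4.2] | tx,ty,tz=[-0.     0.002 -0.001] turn=0.02 tilt 0.02
```

Seated. I'll release it, rise, back off towards the robot and inspect.

```bash
python3 -m jog '[{"grip":0.6,"tx":0,"ty":0,"tz":0,"turn":0},{"grip":0.8,"tx":0,"ty":0,"tz":0,"turn":0},{"grip":0.8,"tx":0,"ty":0,"tz":0,"turn":0},{"grip":0.8,"tx":0,"ty":0,"tz":0,"turn":0},{"grip":0.8,"tx":0,"ty":0,"tz":0,"turn":0},{"grip":0.8,"tx":-0.4,"ty":0,"tz":0,"turn":0},{"grip":0.8,"tx":-1.2,"ty":0,"tz":0,"turn":0},{"grip":0.8,"tx":-2.1,"ty":0,"tz":0,"turn":0},{"grip":0.8,"tx":-3,"ty":0,"tz":0,"turn":0},{"grip":0.8,"tx":-3.7,"ty":0,"tz":0,"turn":0},{"grip":0.8,"tx":-3.7,"ty":0,"tz":0,"turn":0}]' 55
python3 -m jog '[{"grip":0.8,"tx":0,"ty":-0.8,"tz":-0.4,"turn":0},{"grip":0.8,"tx":0,"ty":-1.6,"tz":-0.8,"turn":0},{"grip":0.8,"tx":0,"ty":-2.4,"tz":-1.2,"turn":0},{"grip":0.8,"tx":0,"ty":-3.2,"tz":-1.6,"turn":0},{"grip":0.8,"tx":0,"ty":-4,"tz":-2,"turn":0},{"grip":0.8,"tx":0,"ty":-4.5,"tz":-2.4,"turn":0},{"grip":0.8,"tx":0,"ty":-4.5,"tz":-2.8,"turn":0},{"grip":0.8,"tx":0,"ty":-4.5,"tz":-2.8,"turn":0},{"grip":0.8,"tx":0,"ty":-4.5,"tz":-2.8,"turn":0}]' 55
python3 - <<'E'
from h import *
go(450,70,190)
crop("top","pics/t9.png",90,70,340,190,2.35); crop("scene","pics/s9.png",100,150,300,150,2.6)
E
```

```text
clock: 33.35
eef_pos: [567.7, 248.2, 193.7]
eef_rot: [0.352, 1.561, 0.353]
wrist_force: [-0.0, -0.5, 0.5]
finger_gap: 74.9
clock: 34.1
eef_pos: [454.2, 67.2, 187.3]
eef_rot: [0.144, 1.57, 0.145]
wrist_force: [0.5, 0.2, 0.0]
finger_gap: 74.9
t=34.10 pos [454.2  67.2 187.3] gap 74.9 F [0.5 0.2 0. ] | tx,ty,tz=[-0.069  0.07  -0.105] turn=0.01 tilt 0.05
```

View pics/t9.png

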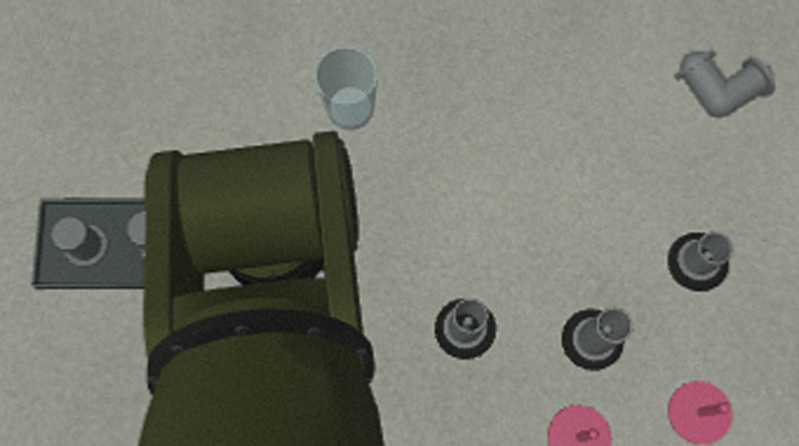

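View pics/s9.png

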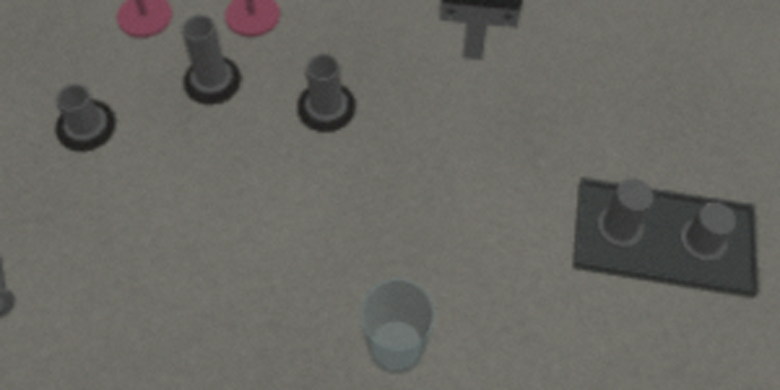

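Each sleeve stands centred on its own post (in s9: short (85,115), tall (210,70), medium (325,95)). Both plugs are upright in the tray at (622,225) and (707,237), and the beaker is in place. Nothing is touching the gripper, so I'll hand in.

```bash
python3 -c "
from cell import manip
print(manip.sign_off())"
```

```text
the job is handed in; nothing more can be done
None
```

All five fittings are in place and the job is handed in, at about 34 s of the 128 s allowed; the hand-in gives no verdict.

- **Placing:** the long, medium and short sleeves stand flange down on the tall, medium and short black posts. Both plugs stand flange down in the grey tray, about 90 mm apart.
- **Contact:** the wrist force showed contact before release for the long and medium sleeves and both plugs. For the short sleeve I took no force reading at the end. I lowered it to the calculated height and released it.
- **Final pictures:** both cameras show the sleeves upright and within a few millimetres of centre on the post bases. The scene camera shows both plugs upright in the tray, though the arm hid part of the tray in the top view. The beaker looks unmoved, but I did not measure it again.
- **Disagreements:** the finger gap read 36 to 37 mm on some 38 mm parts. Two camera checks of a carried sleeve differed from the arm's own position by 4 to 6 mm. Both sleeves still went down over their posts.

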